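# Load the slide tray into the slide scanner

## Robot

A 6-joint arm with a two-finger parallel gripper is mounted at the origin on a cart in front of the work surface, level with it; the furniture and walls round the work are solid. World frame = base frame: x ahead of the robot, y to its left, z up, the work surface at z = 0. Lengths are in m, angles in rad, forces in N, time in s.
With the tool pointing down it reaches from about 0.375 to 0.975 m from the base axis. Payload 3.8 kg.
Tool frame: the origin (TCP) lies midway between the tips of the shut fingers; the grasp point (between the pads) lies 19 mm behind it; z points along the fingers, y is the direction in which the jaws open and shut (so a half turn about z gives the same grasp; the last joint's range is limited). The gripper opens to 85 mm and grips with 20 to 120 N. Pads are 22 mm wide; open, the fingers measure 114 mm over their backs; the gripper's body (76 mm by 85 mm) begins 54 mm behind the grasp point. The pads swing forward as they close: fully open they stand 13 mm farther back than shut.
Start: joints at [1.245, 0.264, 1.604, -0, 1.274, -0.037], TCP at [0.192, 0.647, 0.209] pointing down, gripper open.
Joint ranges: [-2.63, 2.63], [-0.94, 2.18], [0.31, 2.57], [-1.31, 4.45], [0, 2.66], [-2.55, 2.55]. Speed limits (rad/s): [2.57, 2.57, 3.14, 3.14, 3.14, 3.14].

## Interface

Orientations are given as a rotation vector (axis times angle).
In Python, from workcell import bot gives the robot as it stands.
- The arm moves only by the tool arm_command, never from a script. Its argument "targets" is text: rows parted by semicolons, each of 7 numbers parted by spaces: the shift along the tool's x, y, z in mm, then the turn, a rotation vector about the tool's x, y, z in degrees, then the opening, from 0 (shut) to 1 (fully open). A call has 1 to 10 rows; each row is the pose to reach, as a shift and turn from the pose commanded when the call began, along the tool's axes at that moment; what a row does not reach only later rows make up. A row lasts 1/12 s, in which the tool goes at most 41.7 mm and 7.16 degrees, less where a joint would pass 70% of its speed; a pose out of reach is approached as far as the arm can. A call with a gripper value outside its range is refused whole. The fingers move at their own pace and stop on an object; "newtons" is the grip in N (left out, the last holds). Time passes only in rows, so rows that repeat a pose let the fingers close. It gives the time, the measured TCP pose, the force and the opening at its end, in the units of the state.
- bot.read_state(): the state, without advancing time (a new reading comes with each control period).
- bot.read_camera(name): name is "scene" or "side" or "wrist"; returns (picture, depth): 384x512x3 uint8, blue, green, red; 384x512 float32, m along the optical axis (not along the pixel's ray), 0 where there is no reading.
- bot.camera_params(name): a dict with "fov_y" (degrees; the focal length in pixels is half the picture's height over the tangent of half this angle, whatever the lens; pixels are square), "cx", "cy" (the principal point, pixels), "xyz" and "rotation" of the camera in the world; the wrist camera has in their place "T_tool_cam" (4x4, takes a point from camera to tool coordinates, whose origin is the TCP and whose axes are the flange's). Camera axes: x right, y up, looking along -z (the intrinsics and any distortion apply to the point x, -y, -z); pixel columns grow to the right and rows downward; lengths in m; the calibration is good to about 2 mm. A picture is of the moment at which its call begins: read the wrist's pose just before it. camera_params takes no time and is no camera call.
- bot.finish_job(): hands the job in, once; it reports no verdict.
The state is a dict: "time": time; "q": joint angles; "joint_vel": joint speeds; "joint_torque": joint torques, N m; "tool_pos": TCP position; "tcp_rot": TCP orientation; "wrist_force": force on the tool from outside, world axes, zero at the start; "torque": the same for the moment, N m; "width": opening from 0.0 (shut) to 1.0 (fully open).
Only numpy, scipy, OpenCV 4.12 (cv2) and the standard library are available. Lean on these libraries where they do the work, as an engineer would, in place of code of your own. Each camera call takes 0.05 s, during which the arm holds its last target.

## Task

Load the tray of microscope slides into the slide scanner: slide it flat along the guides, under the imaging head, until it is fully home against the rubber stops and its front edge holds the presence-switch lever pressed, then let go of it. Do not knock the imaging head, and leave the other things on the bench where they are.

Things in the scene. Friction and masses are not known exactly. Their poses are not given: they have to be found in the camera images.
- slide_tray: Flat aluminium slide tray, 90 wide (its x) x 200 long (its y) x 8 mm thick, about 0.25 kg, with three glass slides fixed across its front half and an upright black grip near its other end. Origin: centre of its underside; +y points to its front (leading) edge, 100 mm from the origin; z up. It starts lying flat on the worktop.
- tray_grip (a point): Grip point inside the tray's upright black grip block (40 mm along the tray's x, 22 mm along its y; rises from the tray's top, 8 mm, to 52 mm above its underside). The point is 80 mm behind the tray's origin and 36 mm above its underside; axes as the tray's. The block can be pinched either way from above.
- scanner: Slide scanner, fixed on the worktop: grey casing 144 wide (its x) x 280 long (y -130 to +150 mm), flat deck 36 mm above the worktop, z up. The tray goes in along its +y, slides first, between two steel guide rails (see guide_mouth). Origin: on the worktop, under the guides' centre line. A column stands beside the deck at x 62 to 117 mm, y -17 to +93 mm, 150 mm high; deck and worktop before it are open.
- guide_mouth (a point): Centre of the guides' open end, on the deck's surface: (0, -130, 36) mm in the scanner's frame, axes as the scanner's. The rails are 7 mm high and 94 mm apart inside from 30 mm past this point, flared to about 120 mm apart here.
- tray_home (a point): Where the tray's origin lies when the tray is home: (0, -4, 36) mm in the scanner's frame, axes as the scanner's. Two rubber stops at x -40 and +40 mm, 5 mm above the deck, then touch the tray's front edge (at y +96 mm in the scanner's frame).
- imaging_head: White imaging head fixed over the guides, held by the column; origin and axes as the scanner's: x -53 to +112, y -5 to +75 mm, top about 180 mm above the worktop. Its black lower face is 18 mm above the deck: the 8 mm tray passes under it with 10 mm to spare, the tray's grip does not. With the tray home the grip's centre is 79 mm short of the head.
- switch_lever (a joint): Lever of the tray-presence switch at the guides' far end, hinged on a vertical pin at (26, 112) mm in the scanner's frame, 55 mm long. 0 = free, sticking out toward the tray; grows (rad) as the tray's front edge pushes its roller along +y: touched when the tray is 18 mm from home, about 0.35 at home. A light spring (0.3 N) pushes back; the tray's own friction holds it once home.
- lever_roller (a point): Centre of the white roller (5 mm radius) at the lever's end, 5 mm above the deck; at rest at about (-21, 83) mm in the scanner's frame, in the way of the tray's front edge.
- slide_box: Closed slide box, 95 x 132 x 60 mm, standing near; origin under its centre. To be left alone.
- timer: Small white bench timer, 62 x 66 x 18 mm; origin under its centre. To be left alone.
- petri_dish: Petri dish with lid, 61 mm across, 13 mm high; origin under its centre. To be left alone.
- cover_slips: Small carton of cover slips, 41 x 56 x 50 mm; origin under its centre. To be left alone.

How it is judged:
At the end, for the whole second after the job is handed in: The tray lies flat on the scanner's deck (within 4 mm of height and 0.05 rad of level) between the guides (within 6 mm of the centre line, 0.06 rad), within 6 mm of home, at rest, and its front edge holds the switch lever pressed past 0.27 rad (value of joint switch_lever above 0.27 rad and y of slide_tray in the frame of scanner above -0.01 m and x of slide_tray in the frame of scanner between -0.006 and 0.006 m and z of slide_tray in the frame of scanner between 0.032 and 0.04 m and angle between the y axis of slide_tray and the y axis of scanner, either way round below 0.06 rad and angle between slide_tray's own z axis and vertical below 0.05 rad and linear speed of slide_tray below 0.01 m/s); the robot touches nothing.
It fails at once if the imaging head is knocked (over 8 N) (contact force between imaging_head and anything else above 8 N).
It fails at once if a bystander is moved more than 30 mm (distance of any of slide_box, timer, petri_dish, cover_slips from where it was at the start of the episode above 0.03 m).
It also fails if it takes over 40 s, if anything falls off the work surface, if the arm or the gripper's body presses on something with over 40 N, if the wrist force passes 120 N, or if a joint passes its speed limit or range.

## Working session

There is one attempt and no reset: what is moved stays moved. The work goes in short steps, Python scripts to look and compute and a tool call to move; the robot and the scene stay as the last step left them, time stands still between calls to the robot, and variables do not carry over. Pictures are saved under pics/ and viewed, and the job is handed in when it is done.

Besides the shell and the picture viewer there is one more tool, called after "Request:" by a JSON object that holds its "fn" and its "kwargs". arm_command: Moves the arm, as the interface text tells. Its arguments: {"type":"object","properties":{"targets":{"type":"string"},"newtons":{"type":"number"}},"required":["targets"]}

```bash
ls; mkdir -p pics
python3 - <<'E'
from workcell import bot
import cv2, numpy as np
s=bot.read_state(); print(s)
for n in ("scene","side","wrist"):
    p=bot.camera_params(n); print(n,p)
    im,d=bot.read_camera(n); cv2.imwrite(f"pics/{n}0.png",im); np.savez(f"pics/{n}0.npz",im=im,d=d)
E
```

```text
pics
{'time': 0.0, 'q': array([ 1.24511697e+00,  2.64780756e-01,  1.60537845e+00,  1.02058707e-05,
        1.27372084e+00, -3.68739834e-02]), 'joint_vel': array([-0.00070429, -0.00077682, -0.00178275, -0.00093894,  0.00081681,
        0.00096083]), 'joint_torque': array([-2.77370797e-03, -5.15102041e+01, -3.67313468e+01, -4.92916533e-04,
        1.30891905e-02,  4.38020052e-06]), 'tool_pos': array([0.19197255, 0.6462986 , 0.2072411 ]), 'tcp_rot': array([-0.45202311, -3.10847484,  0.00353092]), 'wrist_force': array([-0.71835257, -0.08188909,  0.78603196]), 'torque': array([-0.00992008,  0.01345285, -0.07409008]), 'width': 0.9992763008480758}
scene {'fov_y': 46.00052248244951, 'cx': 262.42563982539997, 'cy': 190.7801962587956, 'xyz': array([-0.00589962,  1.03307069,  1.37793994]), 'rotation': array([ 0.23694732, -1.0043211 , -2.46698324])}
side {'fov_y': 50.72146841161812, 'cx': 251.95545355455985, 'cy': 192.3576127251758, 'xyz': array([ 0.41818393, -0.80257175,  1.37305744]), 'rotation': array([ 0.51655139, -0.05582524, -0.25093358])}
wrist {'fov_y': 71.3659221166375, 'cx': 251.47923120090184, 'cy': 197.28401811747906, 'T_tool_cam': array([[ 6.43259916e-05,  9.56205677e-01,  2.92695575e-01,
         7.41887368e-02],
       [ 9.99999959e-01, -1.42688854e-04,  2.46378521e-04,
         8.58766840e-04],
       [ 2.77352937e-04,  2.92695548e-01, -9.56205647e-01,
        -1.65599436e-01],
       [ 0.00000000e+00,  0.00000000e+00,  0.00000000e+00,
         1.00000000e+00]])}
```

View pics/scene0.png

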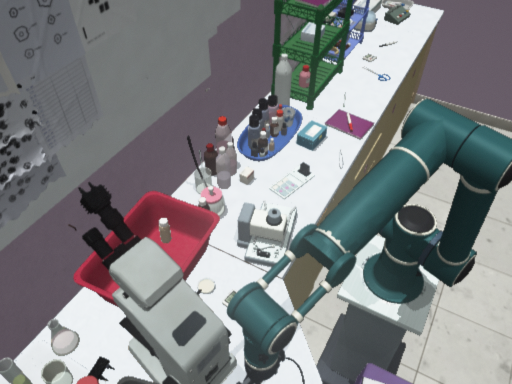

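View pics/side0.png

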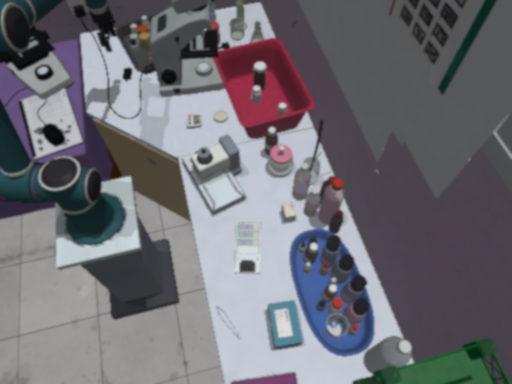

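View pics/wrist0.png

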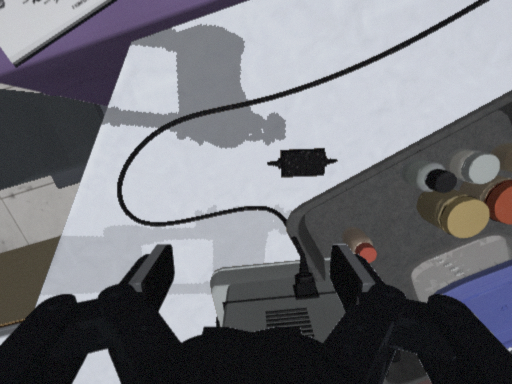

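```bash
cat > h.py <<'E'
import numpy as np, cv2
from scipy.spatial.transform import Rotation as R
from workcell import bot
def K(p):
    f=192/np.tan(np.radians(p["fov_y"]/2)); return f,p["cx"],p["cy"]
def pose(n,s=None):
    p=bot.camera_params(n)
    if n!="wrist": return p,R.from_rotvec(p["rotation"]).as_matrix(),np.array(p["xyz"])
    T=p["T_tool_cam"]; Rt=R.from_rotvec(s["tcp_rot"]).as_matrix()
    return p,Rt@T[:3,:3],Rt@T[:3,3]+s["tool_pos"]
def ray(n,uv,s=None):
    p,Rm,t=pose(n,s); f,cx,cy=K(p); uv=np.atleast_2d(uv).astype(float)
    d=np.c_[(uv[:,0]-cx)/f,-(uv[:,1]-cy)/f,-np.ones(len(uv))]
    return t,d@Rm.T
def onplane(n,uv,z,s=None):
    t,d=ray(n,uv,s); k=(z-t[2])/d[:,2]; return t+d*k[:,None]
def cloud(n,depth,s=None):
    v,u=np.mgrid[0:384,0:512]; t,d=ray(n,np.c_[u.ravel(),v.ravel()],s)
    P=t+d*depth.ravel()[:,None]; P[depth.ravel()<=0]=np.nan
    return P.reshape(384,512,3)
def proj(n,X,s=None):
    p,Rm,t=pose(n,s); f,cx,cy=K(p); c=(np.atleast_2d(X)-t)@Rm
    return np.c_[cx+f*c[:,0]/-c[:,2], cy-f*c[:,1]/-c[:,2]]
E
python3 - <<'E'
from h import *
for n,(x0,y0,x1,y1) in dict(scene=(200,140,340,290),side=(170,100,310,280)).items():
    z=np.load(f"pics/{n}0.npz"); im=z["im"]; P=cloud(n,z["d"])
    cv2.imwrite(f"pics/{n}_crop.png",cv2.resize(im[y0:y1,x0:x1],None,fx=600/(y1-y0)*.99,fy=600/(y1-y0)*.99,interpolation=cv2.INTER_CUBIC))
z=np.load("pics/side0.npz");P=cloud("side",z["d"])
for u,v in [(248,247),(247,265),(235,262),(262,224),(220,190),(205,155),(230,150),(288,213),(270,290),(215,250)]: print(u,v,P[v,u].round(3))
z=np.load("pics/scene0.npz");P=cloud("scene",z["d"])
for u,v in [(293,183),(305,168),(265,240),(272,213),(246,176),(312,135),(230,240),(330,170)]: print(u,v,P[v,u].round(3))
E
```

```text
248 247 [ 0.53  -0.258 -0.   ]
247 265 [ 0.506 -0.342  0.053]
235 262 [ 0.471 -0.303  0.004]
262 224 [ 0.603 -0.184  0.002]
220 190 [ 0.481 -0.022  0.039]
205 155 [0.454 0.056 0.173]
230 150 [0.548 0.072 0.149]
288 213 [ 0.699 -0.188  0.053]
270 290 [ 0.564 -0.431  0.001]
215 250 [ 0.412 -0.239  0.   ]
293 183 [ 0.523 -0.256 -0.001]
305 168 [ 0.499 -0.317  0.049]
265 240 [0.466 0.107 0.042]
272 213 [0.455 0.08  0.174]
246 176 [ 0.693 -0.144  0.054]
312 135 [ 0.56  -0.522  0.062]
230 240 [0.596 0.146 0.005]
330 170 [ 0.413 -0.402  0.007]
```

View pics/scene_crop.png

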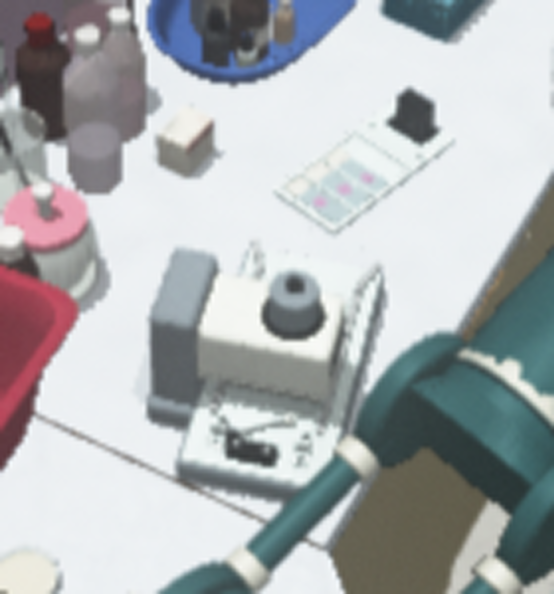

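View pics/side_crop.png

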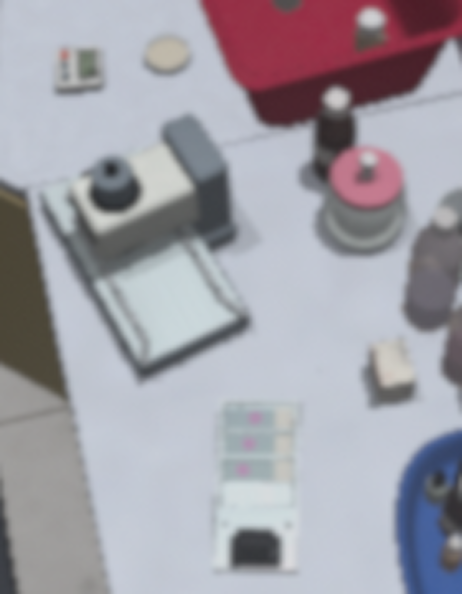

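Run:
```python
from h import *
f=lambda a:np.array(a)/3.3+[170,100]
P=onplane("side",f([(140,360),(247,316),(42,192)]),0.036);print(P.round(4), np.linalg.norm(P[0]-P[1]),np.linalg.norm(P[0]-P[2]))
P=onplane("side",f([(215,570),(299,570),(300,402),(224,402)]),0.008);print(P.round(4))
P=onplane("side",f([(233,530),(279,530),(279,565)]),0.052);print(P.round(4))
s=bot.read_state()
print(R.from_rotvec(s["tcp_rot"]).as_matrix().round(3))
# desired TCP (0.45,-0.2,0.45), yaw as tool y axis ...
```

```text
[[ 0.4365 -0.093   0.036 ]
 [ 0.5667 -0.0688  0.036 ]
 [ 0.3683  0.162   0.036 ]] 0.13249048533924346 0.26393309927895864
[[ 0.4625 -0.343   0.008 ]
 [ 0.5483 -0.3656  0.008 ]
 [ 0.6007 -0.1767  0.008 ]
 [ 0.5177 -0.1547  0.008 ]]
[[ 0.4891 -0.3208  0.052 ]
 [ 0.5353 -0.333   0.052 ]
 [ 0.5257 -0.3694  0.052 ]]
[[-0.959  0.285 -0.001]
 [ 0.285  0.959 -0.002]
 [ 0.    -0.002 -1.   ]]
```

Run:
```python
from h import *
z=np.load("pics/side0.npz");P=cloud("side",z["d"])
H={}
for x,y,h in P.reshape(-1,3):
    if x==x and .1<x<1 and -.6<y<1 : H[(int(x//.1),int(y//.1))]=max(H.get((int(x//.1),int(y//.1)),-9),h)
print("cols x .1...9; rows y")
for j in range(9,-7,-1): print(f"{j/10:5.1f}"," ".join(f"{H.get((i,j),np.nan):6.2f}" for i in range(1,10)))
Rm=R.from_rotvec(bot.read_state()["tcp_rot"]).as_matrix(); p=bot.read_state()["tool_pos"]
for t in [(.25,.5,.45),(.42,.2,.45),(.45,-.15,.36)]: print((Rm.T@(np.array(t)-p)*1000).round())
```

```text
cols x .1...9; rows y
  0.9   0.06   0.07   0.09    nan    nan   0.13   0.16   0.11   0.13
  0.8   0.06   0.08   0.08    nan   0.09   0.11   0.16   0.12   0.20
  0.7   0.03   0.33   0.30   0.31   0.04   0.11   0.04   0.14   0.26
  0.6   0.47   0.46   0.31   0.36   0.37   0.37   0.16   0.16   0.33
  0.5   0.35   0.01   0.31   0.45   0.45   0.43   0.16   0.16   0.37
  0.4   0.01   0.02   0.01   0.01   0.16   0.15   0.15   0.16   0.47
  0.3   0.68   0.01   0.01   0.02   0.16   0.16   0.09   0.16   0.54
  0.2   0.73   0.01   0.01   0.01   0.01   0.16   0.12   0.15   0.60
  0.1   0.76  -0.76   0.06   0.14   0.16   0.16   0.16   0.16   0.67
  0.0   0.01  -0.76   0.11   0.18   0.16   0.10   0.14   0.30   0.74
 -0.1   0.02  -0.76   0.01   0.05   0.05   0.01   0.21   0.31   0.81
 -0.2   0.01  -0.76   0.01   0.05   0.02   0.06   0.21   0.25   0.88
 -0.3  -0.76  -0.76   0.01   0.01   0.02   0.05   0.12   0.26   0.94
 -0.4  -0.76  -0.76   0.01   0.06   0.06   0.07   0.18   0.18   1.00
 -0.5  -0.76  -0.76   0.02   0.01   0.06   0.07   0.16   0.17   0.98
 -0.6  -0.77  -0.76   0.01   0.01   0.07   0.09   0.17   0.17   0.84
[ -97. -124. -242.]
[-346. -363. -242.]
[-474. -690. -151.]
```

Request:
{"fn": "arm_command", "kwargs": {"targets": "0 0 -40 0 0 0 1; 0 0 -80 0 0 0 1; 0 0 -120 0 0 0 1; 0 0 -160 0 0 0 1; -24 -31 -160 0 0 0 1; -48 -62 -160 0 0 0 1; -72 -93 -160 0 0 0 1; -97 -124 -160 0 0 0 1; -125 -151 -160 0 0 0 1; -152 -178 -160 0 0 0 1"}}

```text
time: 0.98
tool_pos: [0.2875, 0.4312, 0.3683]
tcp_rot: [0.451, 3.109, -0.0]
wrist_force: [1.1, -0.1, -0.3]
width: 0.998
```

Request:
{"fn": "arm_command", "kwargs": {"targets": "-28 -27 0 0 0 0 1; -56 -54 0 0 0 0 1; -84 -81 0 0 0 0 1; -112 -108 0 0 0 0 1; -140 -135 0 0 0 0 1; -168 -162 0 0 0 0 1; -194 -185 0 0 0 0 1; -208 -222 0 0 0 0 1; -222 -259 0 0 0 0 1; -236 -296 0 0 0 0 1"}}

```text
time: 1.82
tool_pos: [0.4289, 0.0804, 0.3682]
tcp_rot: [-0.451, -3.109, 0.0]
wrist_force: [1.3, -1.1, -0.1]
width: 0.998
```

Request:
{"fn": "arm_command", "kwargs": {"targets": "-14 -37 0 0 0 0 1; -28 -74 0 0 0 0 1; -42 -111 0 0 0 0 1; -56 -148 0 0 0 0 1; -70 -185 0 0 0 0 1; -86 -216 0 0 0 0 1; -86 -216 0 0 0 0 1; -86 -216 0 0 0 0 1"}}

```text
time: 2.48
tool_pos: [0.4497, -0.1508, 0.3678]
tcp_rot: [-0.458, -3.106, -0.001]
wrist_force: [0.5, 1.3, 0.0]
width: 1.0
```

Run:
```python
from h import *
s=bot.read_state(); im,d=bot.read_camera("wrist"); cv2.imwrite("pics/w1.png",im); np.savez("pics/w1.npz",im=im,d=d,tcp_rot=s["tcp_rot"],tool_pos=s["tool_pos"])
print(s["tool_pos"],s["q"])
cv2.imwrite("pics/w1b.png",cv2.resize(im,(768,576),interpolation=cv2.INTER_CUBIC))
```

```text
[ 0.44971127 -0.15077749  0.36783118] [-3.76263371e-01 -1.79945065e-01  1.77883227e+00  3.12478147e-04
  1.54445394e+00 -1.65438330e+00]
```

View pics/w1b.png

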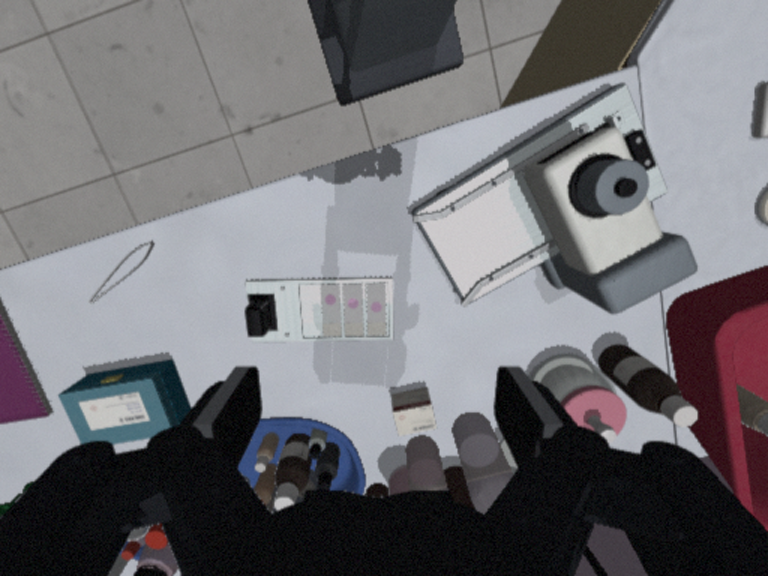

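Run:
```python
from h import *
z=np.load("pics/w1.npz"); im=z["im"]
def crop(x0,y0,x1,y1,name,k): cv2.imwrite(name,cv2.resize(im[y0:y1,x0:x1],None,fx=k,fy=k,interpolation=cv2.INTER_CUBIC))
crop(155,175,275,240,"pics/tray1.png",6); crop(265,50,465,210,"pics/scan1.png",3.7)
```

```text
(no output)
```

View pics/tray1.png

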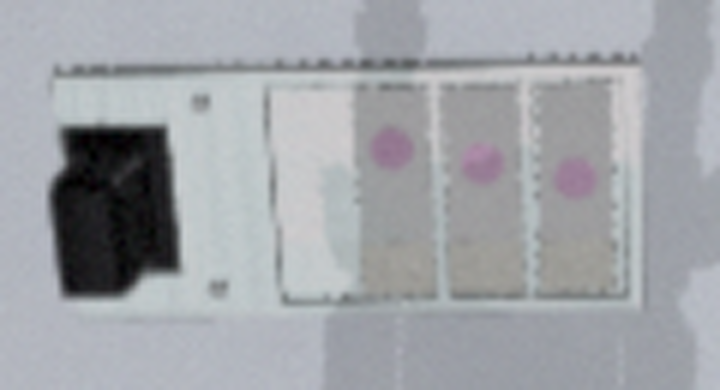

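View pics/scan1.png

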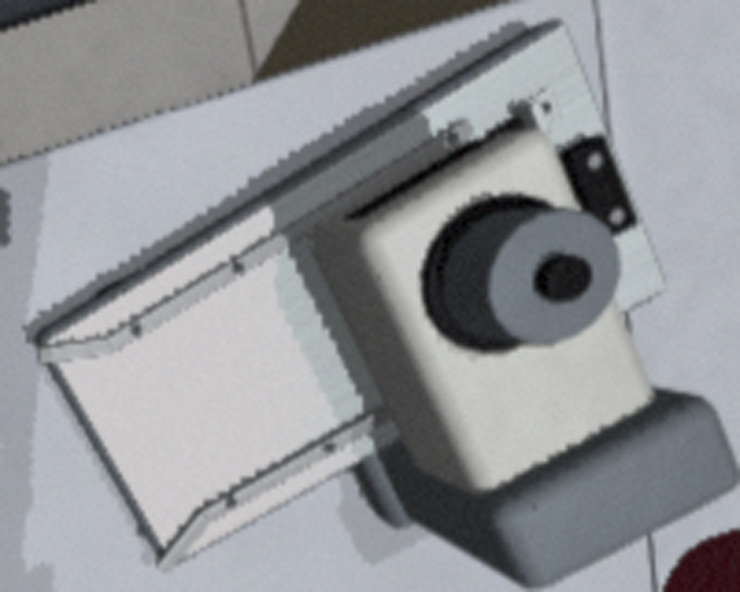

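Run:
```python
from h import *
s=dict(np.load("pics/w1.npz"))
T=lambda a:(np.array(a)+.5)/6-.5+[155,175]
S=lambda a:(np.array(a)+.5)/3.7-.5+[265,50]
P=onplane("wrist",T([(54,75),(640,68),(643,309),(78,317)]),0.008,s)
print(P.round(4),[np.linalg.norm(P[i]-P[i-3]).round(4) for i in range(4)])
P=onplane("wrist",S([(40,345),(160,560),(563,22),(663,285)]),0.036,s)
print("deck",P.round(4)); n=lambda a,b:np.linalg.norm(P[a]-P[b]).round(4)
print(n(0,1),n(0,2),n(2,3),n(1,3), [np.degrees(np.arctan2(*(P[b]-P[a])[1::-1])).round(2) for a,b in ((0,2),(1,3),(0,1),(2,3))])
# inner rail edges (top of rail z=.043)
P=onplane("wrist",S([(135,340),(275,252),(205,508),(372,425)]),0.043,s); print("rails",P.round(4),[np.degrees(np.arctan2(*(P[b]-P[a])[1::-1])).round(2) for a,b in ((0,1),(2,3))])
# depth crosscheck
C=cloud("wrist",s["d"],s)
for u,v in [(200,195),(300,160),(330,150),(240,205)]: print(u,v,C[v,u].round(4))
g=C[190:228,160:190].reshape(-1,3); g=g[(g[:,2]>.045)]; print("griptop",len(g),g.mean(0),g.min(0),g.max(0))
r=cv2.minAreaRect(((g[:,:2])*1000).astype(np.float32)); print(r)
```

```text
[[ 0.4601 -0.3394  0.008 ]
 [ 0.5149 -0.1488  0.008 ]
 [ 0.5998 -0.1723  0.008 ]
 [ 0.545  -0.365   0.008 ]] [np.float64(0.1983), np.float64(0.0881), np.float64(0.2003), np.float64(0.0887)]
deck [[ 0.4371 -0.1002  0.036 ]
 [ 0.5632 -0.069   0.036 ]
 [ 0.3665  0.1645  0.036 ]
 [ 0.4968  0.1977  0.036 ]]
0.1299 0.2739 0.1345 0.2748 [np.float64(104.94), np.float64(103.98), np.float64(13.91), np.float64(14.3)]
rails [[ 0.4473 -0.0556  0.043 ]
 [ 0.4265  0.0178  0.043 ]
 [ 0.54   -0.0413  0.043 ]
 [ 0.5221  0.0479  0.043 ]] [np.float64(105.82), np.float64(101.33)]
200 195 [ 0.4975 -0.2747  0.0066]
300 160 [ 0.4804 -0.0647  0.0369]
330 150 [ 0.4786 -0.0072  0.036 ]
240 205 [ 0.5417 -0.2025  0.0071]
griptop 232 [ 0.50722431 -0.33190978  0.05151559] [ 0.48760668 -0.34617173  0.04540568] [ 0.5283336  -0.31895988  0.05467712]
((507.90460205078125, -332.7437744140625), (21.16803550720215, 38.7381706237793), 74.67739868164062)
```

Request:
{"fn": "arm_command", "kwargs": {"targets": "9 21 25 0 0 0 1; 18 42 50 0 0 0 1; 27 63 75 0 0 0 1; 35 83 100 0 0 0 1; 35 83 100 0 0 0 1; 35 83 100 0 0 0 1; 35 83 100 0 0 0 1"}}

```text
time: 3.12
tool_pos: [0.4406, -0.0591, 0.2697]
tcp_rot: [0.448, 3.108, -0.001]
wrist_force: [0.5, -0.4, -0.4]
width: 1.0
```

Run:
```python
from h import *
s=bot.read_state(); im,d=bot.read_camera("wrist"); np.savez("pics/w2.npz",im=im,d=d,tcp_rot=s["tcp_rot"],tool_pos=s["tool_pos"])
print(s["tool_pos"],s["joint_vel"].round(3))
cv2.imwrite("pics/w2b.png",cv2.resize(im,(768,576),interpolation=cv2.INTER_CUBIC))
```

```text
[ 0.4406358  -0.05913583  0.26968537] [-0.026 -0.002 -0.033 -0.001 -0.003  0.001]
```

View pics/w2b.png

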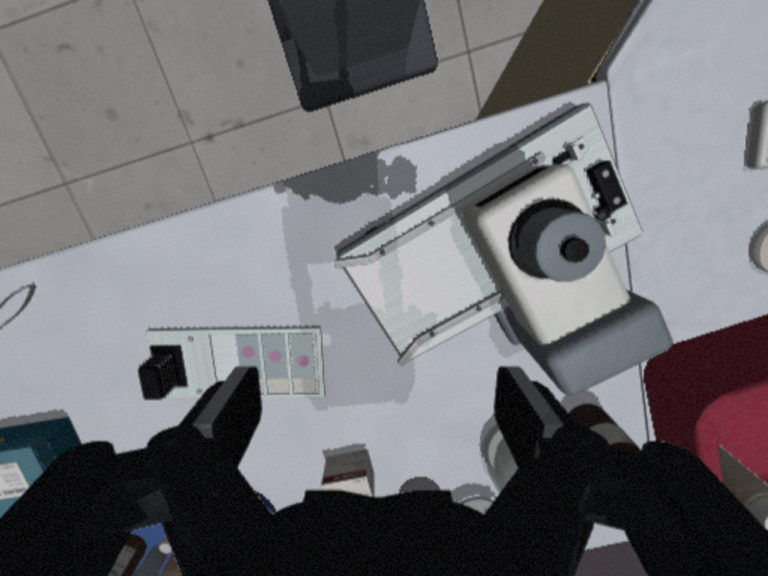

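Run:
```python
from h import *
z=np.load("pics/w2.npz"); im=z["im"]
cv2.imwrite("pics/s2.png",cv2.resize(im[130:250,215:355],None,fx=5,fy=5,interpolation=cv2.INTER_CUBIC))
```

```text
(no output)
```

View pics/s2.png

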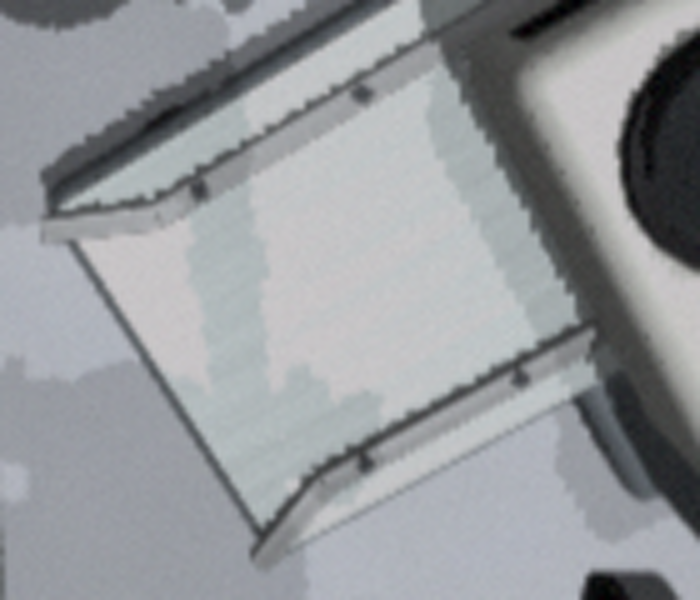

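Run:
```python
from h import *
s=dict(np.load("pics/w2.npz")); im=s["im"]
S=lambda a:(np.array(a)+.5)/5-.5+[215,130]
yw=np.radians(14.4); ex=np.array([np.cos(yw),np.sin(yw)]); ey=np.array([-ex[1],ex[0]]); o=np.array([.4684,.0386])
def show(l,P):
    q=P[:,:2]-o; print(l,P[:,:2].round(4).tolist(),"scn",np.c_[q@ex,q@ey].round(4).tolist(), np.degrees(np.arctan2(*(P[1]-P[0])[1::-1])).round(2))
show("L in",onplane("wrist",S([(195,213),(440,66)]),.043,s))
show("L out",onplane("wrist",S([(180,187),(430,43)]),.043,s))
show("R in",onplane("wrist",S([(327,474),(590,331)]),.043,s))
show("R out",onplane("wrist",S([(335,490),(595,352)]),.043,s))
show("mouth L,R tips",onplane("wrist",S([(45,232),(262,545)]),.043,s))
show("front edge deck",onplane("wrist",S([(72,240),(262,533)]),.036,s))
# profile across: sample darkness on perpendicular through (scanner y=-60)
for yy in (-.07,-.05,-.03):
    xs=np.arange(-.062,.063,.001); W=np.c_[o+xs[:,None]*ex+yy*ey,np.full(len(xs),.043)]
    uv=proj("wrist",W,s).astype(np.float32)
    g=cv2.remap(cv2.cvtColor(im,cv2.COLOR_BGR2GRAY),uv[:,:1].reshape(-1,1),uv[:,1:].reshape(-1,1),cv2.INTER_LINEAR).ravel()
    print(yy,"L",dict(zip((xs[:25]*1e3).round().astype(int).tolist(),g[:25].tolist()))); print("R",dict(zip((xs[-25:]*1e3).round().astype(int).tolist(),g[-25:].tolist())))
```

```text
L in [[0.4486, -0.0574], [0.4271, 0.0225]] scn [[-0.0431, -0.0881], [-0.044, -0.0053]] 105.03
L out [[0.4398, -0.0595], [0.42, 0.0213]] scn [[-0.0521, -0.0879], [-0.0512, -0.0047]] 103.8
R in [[0.5411, -0.0409], [0.518, 0.0484]] scn [[0.0507, -0.0951], [0.0505, -0.0029]] 104.5
R out [[0.5472, -0.0398], [0.5251, 0.0485]] scn [[0.0568, -0.0955], [0.0574, -0.0045]] 104.0
mouth L,R tips [[0.4415, -0.1022], [0.5591, -0.0672]] scn [[-0.0611, -0.1296], [0.0616, -0.125]] 16.55
front edge deck [[0.4474, -0.0962], [0.5584, -0.0666]] scn [[-0.0538, -0.1253], [0.061, -0.1243]] 14.94
-0.07 L {-62: 178, -61: 178, -60: 179, -59: 179, -58: 177, -57: 177, -56: 169, -55: 151, -54: 111, -53: 95, -52: 108, -51: 130, -50: 145, -49: 146, -48: 146, -47: 145, -46: 147, -45: 152, -44: 165, -43: 181, -42: 183, -41: 185, -40: 188, -39: 192, -38: 194}
R {38: 180, 39: 184, 40: 190, 41: 195, 42: 193, 43: 191, 44: 184, 45: 165, 46: 130, 47: 98, 48: 88, 49: 92, 50: 123, 51: 155, 52: 160, 53: 161, 54: 156, 55: 153, 56: 159, 57: 170, 58: 182, 59: 192, 60: 195, 61: 196, 62: 195}
-0.05 L {-62: 195, -61: 195, -60: 196, 
[... 224 characters left out ...]
8: 194, 39: 195, 40: 196, 41: 195, 42: 194, 43: 195, 44: 189, 45: 176, 46: 148, 47: 105, 48: 87, 49: 95, 50: 122, 51: 151, 52: 160, 53: 162, 54: 158, 55: 156, 56: 160, 57: 167, 58: 178, 59: 191, 60: 192, 61: 192, 62: 194}
-0.03 L {-62: 195, -61: 195, -60: 197, -59: 195, -58: 194, -57: 195, -56: 188, -55: 173, -54: 131, -53: 107, -52: 114, -51: 108, -50: 91, -49: 88, -48: 95, -47: 111, -46: 132, -45: 160, -44: 178, -43: 192, -42: 193, -41: 194, -40: 194, -39: 195, -38: 195}
R {38: 193, 39: 194, 40: 194, 41: 194, 42: 194, 43: 191, 44: 183, 45: 161, 46: 129, 47: 98, 48: 76, 49: 92, 50: 110, 51: 118, 52: 109, 53: 96, 54: 97, 55: 113, 56: 133, 57: 156, 58: 173, 59: 188, 60: 194, 61: 194, 62: 194}
```

Request:
{"fn": "arm_command", "kwargs": {"targets": "-18 -31 15 0 0 0 1; -36 -62 30 0 0 0 1; -54 -93 45 0 0 0 1; -72 -124 60 0 0 0 1; -90 -155 75 0 0 0 1; -108 -186 90 0 0 0 1; -126 -217 105 0 0 0 1; -142 -244 120 0 0 -0.4 1; -142 -244 120 0 0 -0.4 1; -142 -244 120 0 0 -0.4 1"}}

```text
time: 4.0
tool_pos: [0.5068, -0.3367, 0.1484]
tcp_rot: [-0.447, -3.109, -0.0]
wrist_force: [0.2, 0.3, 0.5]
width: 0.999
```

Run:
```python
from h import *
s=bot.read_state(); im,d=bot.read_camera("wrist"); np.savez("pics/w3.npz",im=im,d=d,tcp_rot=s["tcp_rot"],tool_pos=s["tool_pos"])
print(s["tool_pos"],s["joint_vel"].round(3),s["q"].round(2))
C=cloud("wrist",d,s); g=C.reshape(-1,3); k=(g[:,2]>.046)&(g[:,2]<.06)&(np.hypot(g[:,0]-.508,g[:,1]+.333)<.04); g=g[k]
print(len(g),g[:,2].mean(),cv2.minAreaRect((g[:,:2]*1000).astype(np.float32)))
Rm=R.from_rotvec(s["tcp_rot"]).as_matrix(); print(Rm.round(4))
print((Rm.T@(np.array([.508,-.333,.017])-s["tool_pos"])*1000).round(1))
cv2.imwrite("pics/w3b.png",cv2.resize(im,(768,576),interpolation=cv2.INTER_CUBIC))
```

```text
[ 0.50682631 -0.33669538  0.14837393] [ 0.034 -0.051  0.018  0.01   0.013  0.006] [-0.63  0.18  1.81  0.    1.14 -1.91]
791 0.05175498784999801 ((507.6703796386719, -333.84112548828125), (21.55426597595215, 38.89734649658203), 74.41246795654297)
[[-9.596e-01  2.815e-01 -5.000e-04]
 [ 2.815e-01  9.596e-01  4.000e-04]
 [ 6.000e-04  2.000e-04 -1.000e+00]]
[ -0.2   3.8 131.4]
```

View pics/w3b.png

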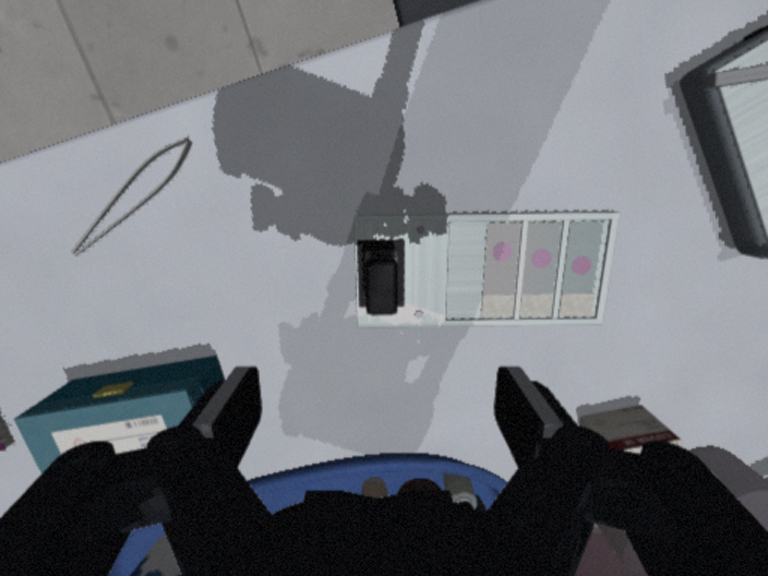

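Request:
{"fn": "arm_command", "kwargs": {"targets": "0 3 35 0 0 0 1; 0 3 70 0 0 0 1; 0 3 100 0 0 0 1; 0 3 120 0 0 0 1; 0 3 130 0 0 0 1; 0 3 130 0 0 0 1; 0 3 130 0 0 0 1"}}

```text
time: 4.63
tool_pos: [0.5086, -0.3313, 0.0201]
tcp_rot: [0.44, 3.109, -0.001]
wrist_force: [0.3, 0.3, -0.5]
width: 1.002
```

Request:
{"fn": "arm_command", "kwargs": {"targets": "0 0 0 0 0 0 0; 0 0 0 0 0 0 0; 0 0 0 0 0 0 0; 0 0 0 0 0 0 0; 0 0 0 0 0 0 0; 0 0 0 0 0 0 0; 0 0 0 0 0 0 0; 0 0 0 0 0 0 0", "newtons": 70}}

```text
time: 5.3
tool_pos: [0.5083, -0.3319, 0.0197]
tcp_rot: [0.441, 3.109, -0.001]
wrist_force: [-1.2, 0.2, 6.2]
width: 0.229
```

Request:
{"fn": "arm_command", "kwargs": {"targets": "0 0 -10 0 0 0 0; 0 0 -30 0 0 0 0; 0 0 -50 0 0 0 0; 0 0 -65 0 0 0 0; -6 9 -65 0 0 -5 0; -12 18 -65 0 0 -10 0; -18 27 -65 0 0 -15.2 0; -24 36 -65 0 0 -20.3 0; -30 45 -65 0 0 -25.4 0; -34 54 -65 0 0 -30.4 0", "newtons": 70}}

```text
time: 6.13
tool_pos: [0.5553, -0.2882, 0.0832]
tcp_rot: [0.396, -3.116, -0.001]
wrist_force: [0.2, -0.1, -2.7]
width: 0.232
```

Request:
{"fn": "arm_command", "kwargs": {"targets": "0 0 0 0 0 0 0; 0 0 0 0 0 0 0; 0 0 0 0 0 0 0"}}

```text
time: 6.38
tool_pos: [0.5546, -0.2889, 0.0832]
tcp_rot: [0.387, -3.117, -0.0]
wrist_force: [-1.2, 1.0, -2.2]
width: 0.236
```

Run:
```python
from h import *
s=bot.read_state(); im,d=bot.read_camera("wrist"); np.savez("pics/w4.npz",im=im,d=d,tcp_rot=s["tcp_rot"],tool_pos=s["tool_pos"])
print(s["tool_pos"],s["joint_vel"].round(3),s["q"].round(2),s["wrist_force"],s["torque"],s["width"])
Rm=R.from_rotvec(s["tcp_rot"]).as_matrix(); print(Rm.round(4), np.degrees(np.arctan2(Rm[1,1],Rm[0,1])))
cv2.imwrite("pics/w4b.png",cv2.resize(im,(768,576),interpolation=cv2.INTER_CUBIC))
```

```text
[ 0.55462683 -0.28894543  0.08320803] [-0.008 -0.002 -0.     0.001 -0.002 -0.007] [-0.52  0.28  1.83 -0.    1.03 -2.34] [-1.24952455  0.9715958  -2.24477654] [-0.02837724 -0.02462681 -0.05443448] 0.23555400581165603
[[-9.697e-01 -2.443e-01 -1.100e-03]
 [-2.443e-01  9.697e-01  2.000e-04]
 [ 1.000e-03  4.000e-04 -1.000e+00]] 104.14214798898163
```

View pics/w4b.png

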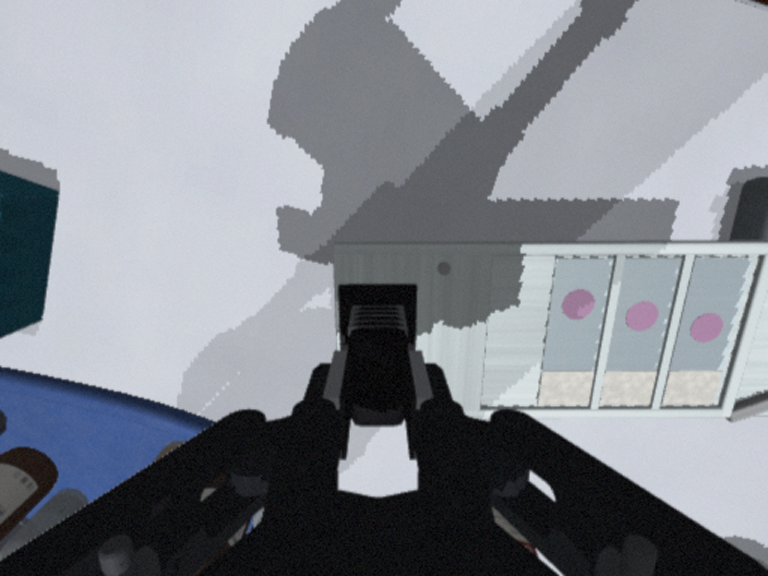

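```bash
cat > tray.py <<'E'
from h import *
def tray(f, zlo,zhi, im=None):
    s=dict(np.load(f)); C=cloud("wrist",s["d"],s)
    m=(C[...,2]>zlo)&(C[...,2]<zhi); m&=np.isfinite(C[...,0])
    n,l,st,_=cv2.connectedComponentsWithStats(m.astype(np.uint8)); 
    i=1+np.argmax(st[1:,4]); 
    P=C[l==i]; c=P.mean(0); u,sv,vt=np.linalg.svd(P-c,full_matrices=False); nrm=vt[2]*np.sign(vt[2,2])
    print("n",len(P),"c",c.round(4),"normal",nrm.round(4),"rms",sv[2]/len(P)**.5)
    cs,_=cv2.findContours((l==i).astype(np.uint8),cv2.RETR_EXTERNAL,cv2.CHAIN_APPROX_NONE)
    print(cv2.minAreaRect((P[:,:2]*1000).astype(np.float32)))
    return s,C,l==i
if __name__=="__main__":
    import sys; s,C,m=tray(sys.argv[1],float(sys.argv[2]),float(sys.argv[3]))
    # long edge (tray -x side): per column top row of mask
    us=[u for u in range(512) if m[:,u].sum()>20]; 
    top=np.array([(u,np.where(m[:,u])[0][0]) for u in us]); k=cv2.fitLine(top.astype(np.float32),cv2.DIST_HUBER,0,.01,.01).ravel()
    z=np.nanmedian(C[m][:,2]); A=onplane("wrist",[k[2:]-60*k[:2],k[2:]+60*k[:2]],z,s); v=(A[1]-A[0])[:2]; v/=np.linalg.norm(v)
    o=np.array([.4714,.0394]); yw=np.radians(14.4); ex=np.array([np.cos(yw),np.sin(yw)]); ey=np.array([-ex[1],ex[0]])
    print("edge ang",np.degrees(np.arctan2(v[1],v[0])),"edge x in scanner",((A[:,:2]-o)@ex).round(4),((A[:,:2]-o)@ey).round(4))
E
python3 tray.py pics/w4.npz .06 .085; python3 tray.py pics/w4.npz .065 .08
```

```text
n 28337 c [ 0.5261 -0.2014  0.0706] normal [0.0017 0.011  0.9999] rms 0.0014924028560309947
((535.6611328125, -210.5068359375), (90.50762176513672, 200.77923583984375), 14.331923484802246)
edge ang 104.142574454943 edge x in scanner [-0.0457 -0.0454] [-0.3364 -0.256 ]
n 28232 c [ 0.5261 -0.2011  0.0706] normal [0.0023 0.0101 0.9999] rms 0.0013561859181958089
((535.6611328125, -210.5068359375), (90.50762176513672, 200.77923583984375), 14.331923484802246)
edge ang 104.142574454943 edge x in scanner [-0.0457 -0.0454] [-0.3364 -0.256 ]
```

Request:
{"fn": "arm_command", "kwargs": {"targets": "0 0 12 0 0 -0.2 0; 0 0 22 0 0 -0.2 0; 0 15 22 0 0 -0.2 0; 0 30 22 0 0 -0.2 0; 0 40 22 0 0 -0.2 0; 0 50 22 0 0 -0.2 0; 0 60 22 0 0 -0.2 0; 0 70 22 0 0 -0.2 0; 0 80 22 0 0 -0.2 0; 0 80 22 0 0 -0.2 0"}}

```text
time: 7.27
tool_pos: [0.535, -0.2092, 0.0617]
tcp_rot: [0.397, -3.116, -0.001]
wrist_force: [-1.1, 0.3, -1.4]
width: 0.23
```

```bash
python3 - <<'E'
from h import *
s=bot.read_state(); im,d=bot.read_camera("wrist"); np.savez("pics/w5.npz",im=im,d=d,tcp_rot=s["tcp_rot"],tool_pos=s["tool_pos"])
print(s["tool_pos"],s["wrist_force"],s["torque"],s["width"])
Rm=R.from_rotvec(s["tcp_rot"]).as_matrix(); print(np.degrees(np.arctan2(Rm[1,1],Rm[0,1])))
cv2.imwrite("pics/w5b.png",cv2.resize(im,(768,576),interpolation=cv2.INTER_CUBIC))
E
python3 tray.py pics/w5.npz .043 .056
```

```text
[ 0.53497146 -0.20920836  0.06167367] [-1.13809013  0.34743177 -1.36660551] [-0.09802673 -0.00657984 -0.01409903] 0.23011413453840676
104.52601744648288
n 28715 c [ 0.5065 -0.12    0.049 ] normal [0.0069 0.0119 0.9999] rms 0.0014514622052237398
((522.2754516601562, -115.50469970703125), (111.52997589111328, 226.9055938720703), 14.76725959777832)
edge ang 104.52141283801433 edge x in scanner [-0.0449 -0.0451] [-0.2546 -0.1742]
```

View pics/w5b.png

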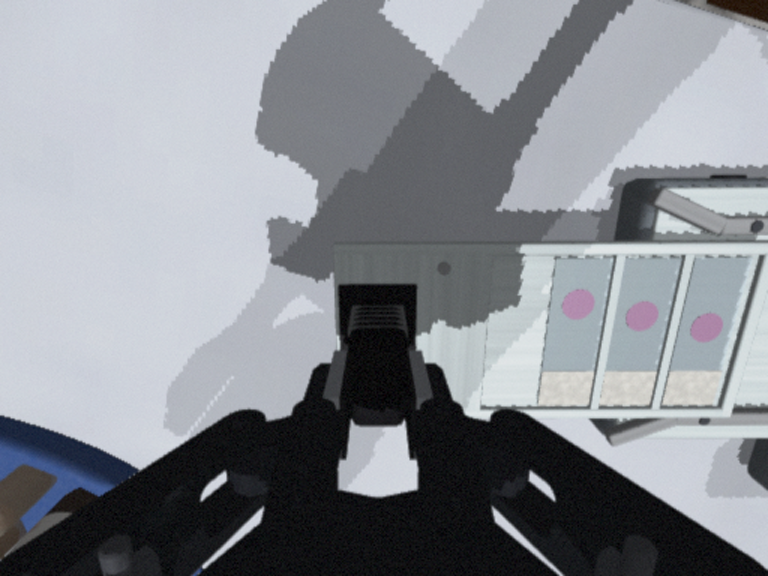

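Request:
{"fn": "arm_command", "kwargs": {"targets": "0 12 1 0 0 0 0; 0 24 2 0 0 0 0; 0 36 3 0 0 0 0; 0 48 3 0 0 0 0; 0 60 3 0 0 0 0; 0 72 3 0 0 0 0; 0 84 3 0 0 0 0; 0 96 3 0 0 0 0; 0 108 3 0 0 0 0; 0 108 3 0 0 0 0"}}

```text
time: 8.15
tool_pos: [0.5076, -0.1044, 0.0584]
tcp_rot: [0.397, -3.115, -0.002]
wrist_force: [0.1, 0.1, -3.0]
width: 0.234
```

```bash
cat > st.py <<'E'
from h import *
s=bot.read_state(); Rm=R.from_rotvec(s["tcp_rot"]).as_matrix()
o=np.array([.4714,.0394]); yw=np.radians(14.4); ex=np.array([np.cos(yw),np.sin(yw)]); ey=np.array([-ex[1],ex[0]]); q=s["tool_pos"][:2]-o
print("t",s["time"],s["tool_pos"].round(4),"scn",(q@ex).round(4),(q@ey).round(4),"F scn",(s["wrist_force"][:2]@ex).round(1),(s["wrist_force"][:2]@ey).round(1),s["wrist_force"][2].round(1),"M",s["torque"].round(2),s["width"],"ang",np.degrees(np.arctan2(Rm[1,1],Rm[0,1])).round(2))
E
python3 st.py
```

```text
t 8.15 [ 0.5076 -0.1044  0.0584] scn -0.0007 -0.1482 F scn 0.1 0.1 -3.0 M [-0.08  0.   -0.01] 0.2340215810427157 ang 104.53
```

Request:
{"fn": "arm_command", "kwargs": {"targets": "0 8 1 0 0 0 0; 0 16 2 0 0 0 0; 0 24 2.5 0 0 0 0; 0 32 2.5 0 0 0 0; 0 40 2.5 0 0 0 0; 0 40 2.5 0 0 0 0; 0 40 2.5 0 0 0 0"}}

```text
time: 8.73
tool_pos: [0.4986, -0.0676, 0.0561]
tcp_rot: [0.397, -3.116, 0.0]
wrist_force: [1.2, 0.4, -1.6]
width: 0.23
```

```bash
python3 st.py
python3 - <<'E'
from h import *
s=bot.read_state(); im,d=bot.read_camera("wrist"); np.savez("pics/w6.npz",im=im,d=d,tcp_rot=s["tcp_rot"],tool_pos=s["tool_pos"])
cv2.imwrite("pics/w6b.png",cv2.resize(im,(768,576),interpolation=cv2.INTER_CUBIC))
E
```

```text
t 8.7333 [ 0.4986 -0.0676  0.0561] scn -0.0003 -0.1104 F scn 1.2 0.1 -1.6 M [-0.1  -0.04 -0.01] 0.2304891569983724 ang 104.51
```

View pics/w6b.png

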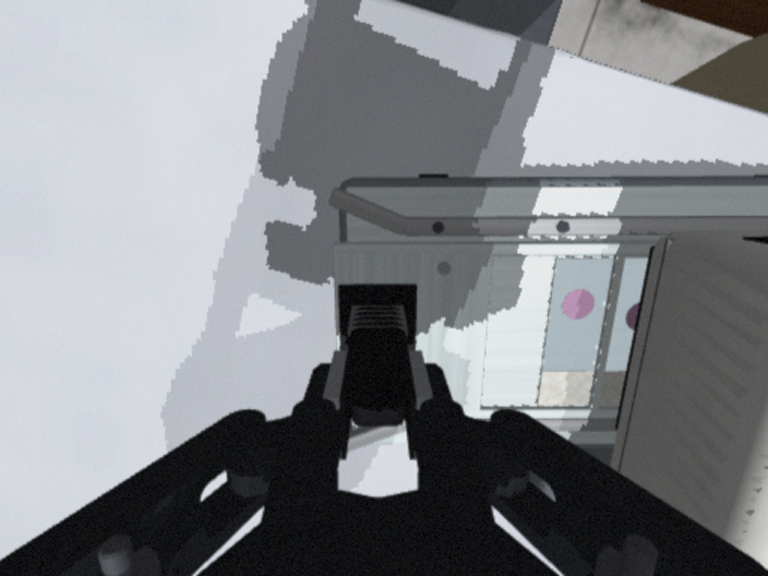

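Request:
{"fn": "arm_command", "kwargs": {"targets": "0 4 0.5 0 0 0 0; 0 8 1 0 0 0 0; 0 12 1 0 0 0 0; 0 15 1 0 0 0 0; 0 18 1 0 0 0 0; 0 20 1 0 0 0 0; 0 20 1 0 0 0 0; 0 20 1 0 0 0 0"}}

```text
time: 9.45
tool_pos: [0.4942, -0.0484, 0.0556]
tcp_rot: [-0.395, 3.116, 0.0]
wrist_force: [0.5, 0.3, 4.2]
width: 0.237
```

```bash
python3 st.py
```

```text
t 9.45 [ 0.4942 -0.0484  0.0556] scn 0.0002 -0.0907 F scn 0.6 0.2 4.2 M [-0.07  0.03  0.04] 0.23662872099494955 ang 104.45
```

Request:
{"fn": "arm_command", "kwargs": {"targets": "0 1 0 0 0 0 0; 0 2 0 0 0 0 0; 0 3 0 0 0 0 0; 0 4 0 0 0 0 0; 0 5 0 0 0 0 0; 0 5 0 0 0 0 0; 0 5 0 0 0 0 0"}}

```text
time: 10.03
tool_pos: [0.4931, -0.0441, 0.0556]
tcp_rot: [-0.395, 3.115, -0.001]
wrist_force: [0.9, -3.3, 5.5]
width: 0.233
```

```bash
python3 st.py
```

```text
t 10.0333 [ 0.4931 -0.0441  0.0556] scn 0.0003 -0.0863 F scn 0.0 -3.4 5.5 M [-0.61 -0.13  0.02] 0.23310703416608677 ang 104.45
```

Request:
{"fn": "arm_command", "kwargs": {"targets": "0 1 0 0 0 0 0; 0 2 0 0 0 0 0; 0 2 0 0 0 0 0; 0 2 0 0 0 0 0"}}

```text
time: 10.37
tool_pos: [0.4926, -0.0422, 0.0556]
tcp_rot: [-0.395, 3.115, -0.001]
wrist_force: [0.1, -3.9, 5.4]
width: 0.229
```

```bash
python3 st.py
```

```text
t 10.3667 [ 0.4926 -0.0422  0.0556] scn 0.0003 -0.0843 F scn -0.8 -3.8 5.4 M [-0.6  -0.11  0.05] 0.2291846681256179 ang 104.45
```

Request:
{"fn": "arm_command", "kwargs": {"targets": "0 1 0 0 0 0 0; 0 2 0 0 0 0 0; 0 3 0 0 0 0 0; 0 3 0 0 0 0 0; 0 3 0 0 0 0 0"}}

```text
time: 10.78
tool_pos: [0.4922, -0.0405, 0.0556]
tcp_rot: [-0.396, 3.115, -0.005]
wrist_force: [1.7, -8.8, 3.4]
width: 0.228
```

```bash
python3 st.py
```

```text
t 10.7833 [ 0.4922 -0.0405  0.0556] scn 0.0003 -0.0826 F scn -0.6 -9.0 3.4 M [-1.35 -0.25  0.01] 0.22828169668000384 ang 104.49
```

Request:
{"fn": "arm_command", "kwargs": {"targets": "0 1.5 0 0 0 0 0; 0 1.5 0 0 0 0 0; 0 1.5 0 0 0 0 0"}}

```text
time: 11.03
tool_pos: [0.4923, -0.0404, 0.0556]
tcp_rot: [-0.397, 3.114, -0.008]
wrist_force: [2.8, -13.9, 2.9]
width: 0.232
```

```bash
python3 st.py
python3 - <<'E'
from h import *
for n in ("scene","wrist"):
    s=bot.read_state(); im,d=bot.read_camera(n); np.savez(f"pics/{n}7.npz",im=im,d=d,tcp_rot=s["tcp_rot"],tool_pos=s["tool_pos"])
    if n=="scene": im=cv2.resize(im[170:290,200:340],None,fx=5,fy=5,interpolation=cv2.INTER_CUBIC)
    else: im=cv2.resize(im,(768,576))
    cv2.imwrite(f"pics/{n}7.png",im)
E
```

```text
t 11.0333 [ 0.4923 -0.0404  0.0556] scn 0.0004 -0.0825 F scn -0.7 -14.2 2.9 M [-2.11 -0.39  0.04] 0.23195234358101263 ang 104.53
```

View pics/scene7.png

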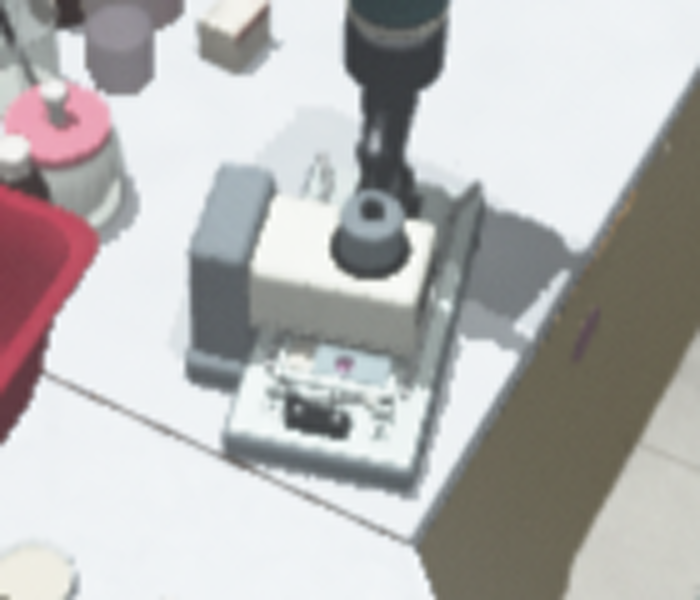

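View pics/wrist7.png

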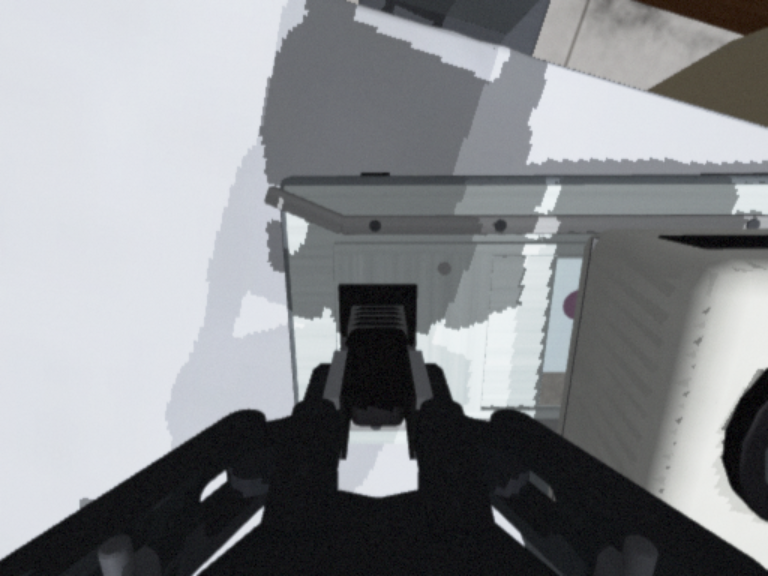

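Request:
{"fn": "arm_command", "kwargs": {"targets": "0 -1 0 0 0 0 0; 0 -1.5 0 0 0 0 0; 0 -1.5 0 0 0 0 0"}}

```text
time: 11.38
tool_pos: [0.4923, -0.0405, 0.0556]
tcp_rot: [-0.395, 3.115, -0.004]
wrist_force: [1.9, -6.6, 3.6]
width: 0.235
```

Request:
{"fn": "arm_command", "kwargs": {"targets": "0 0 0 0 0 0 0.4; 0 0 0 0 0 0 0.5; 0 0 0 0 0 0 0.7; 0 0 0 0 0 0 0.8; 0 0 0 0 0 0 0.8; 0 0 0 0 0 0 0.8; 0 0 0 0 0 0 0.8"}}

```text
time: 11.97
tool_pos: [0.491, -0.0388, 0.0549]
tcp_rot: [0.395, -3.116, -0.0]
wrist_force: [0.8, -0.0, -0.0]
width: 0.799
```

```bash
python3 st.py
```

```text
t 11.9667 [ 0.491  -0.0388  0.0549] scn -0.0004 -0.0806 F scn 0.7 -0.2 -0.0 M [ 0.02 -0.05  0.04] 0.7994953258737989 ang 104.46
```

Request:
{"fn": "arm_command", "kwargs": {"targets": "0 0 -20 0 0 0 0.8; 0 0 -50 0 0 0 0.8; 0 -10 -90 0 0 0 0.8; 0 -30 -120 0 0 0 0.8; 0 -60 -150 0 0 0 0.8; 0 -90 -180 0 0 0 0.8; 0 -100 -200 0 0 0 0.8; 0 -100 -200 0 0 0 0.8; 0 -100 -200 0 0 0 0.8"}}

```text
time: 12.72
tool_pos: [0.5172, -0.1367, 0.2568]
tcp_rot: [-0.392, 3.114, -0.002]
wrist_force: [-0.1, -0.1, -0.1]
width: 0.801
```

```bash
python3 st.py
python3 - <<'E'
from h import *
for n in ("scene","wrist"):
    s=bot.read_state(); im,d=bot.read_camera(n); np.savez(f"pics/{n}8.npz",im=im,d=d,tcp_rot=s["tcp_rot"],tool_pos=s["tool_pos"])
    if n=="scene": im=cv2.resize(im[170:290,200:340],None,fx=5,fy=5,interpolation=cv2.INTER_CUBIC)
    else: im=cv2.resize(im,(768,576))
    cv2.imwrite(f"pics/{n}8.png",im)
E
```

```text
t 12.7167 [ 0.5172 -0.1367  0.2568] scn 0.0006 -0.182 F scn -0.1 -0.1 -0.1 M [ 0.    0.01 -0.07] 0.8012601535505172 ang 104.37
```

View pics/scene8.png

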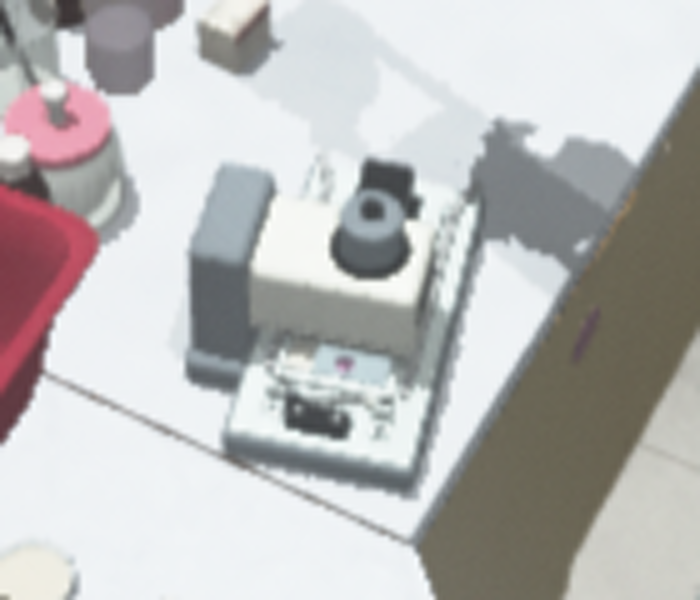

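View pics/wrist8.png

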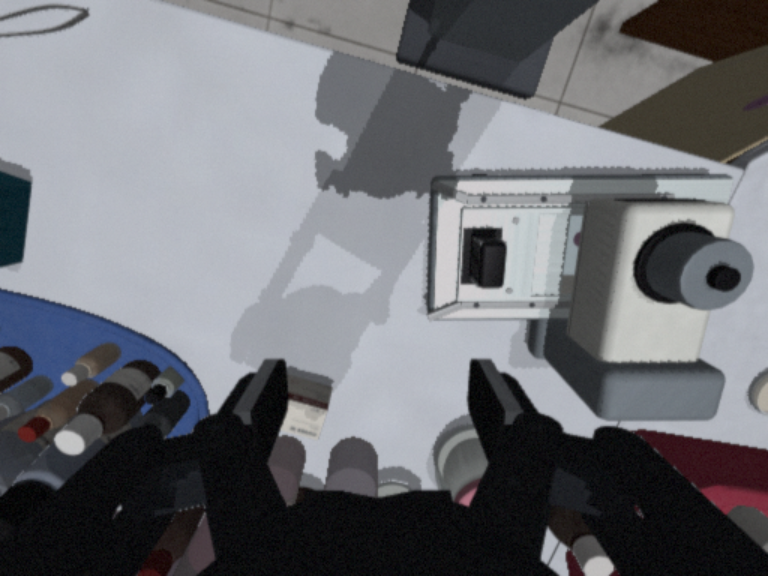

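Run:
```python
from h import *
s=dict(np.load("pics/wrist8.npz")); im=s["im"]; C=cloud("wrist",s["d"],s)
o=np.array([.4714,.0394]); yw=np.radians(14.4); ex=np.array([np.cos(yw),np.sin(yw)]); ey=np.array([-ex[1],ex[0]])
g=C.reshape(-1,3); k=(g[:,2]>.08)&(g[:,2]<.1)&(np.hypot(*(g[:,:2]-[.4923,-.0404]).T)<.05); g=g[k]
r=cv2.minAreaRect((g[:,:2]*1000).astype(np.float32)); q=np.array(r[0])/1000-o; print(len(g),g[:,2].mean(),r,"grip scn",q@ex,q@ey)
k=(C[...,2]>.041)&(C[...,2]<.048); q=C[...,:2]-o; xs=q@ex; ys=q@ey
k&=(abs(xs)<.04)&(ys<-.01)&(ys>-.13); P=C[k]; u,sv,vt=np.linalg.svd(P-P.mean(0),full_matrices=False); print(k.sum(),"top z",np.median(P[:,2]),"normal",vt[2],"rear y",np.percentile(ys[k],[.2,1,3]))
cv2.imwrite("pics/e8.png",cv2.resize(im[110:220,275:400],None,fx=5,fy=5,interpolation=cv2.INTER_CUBIC))
```

```text
563 0.0872671476436345 ((493.10943603515625, -40.21329879760742), (40.5916748046875, 22.374204635620117), 13.788572311401367) grip scn 0.0012283718864525839 -0.08251101781526048
2511 top z 0.044247057460403416 normal [-0.00775585  0.03360115  0.99940523] rear y [-0.10241193 -0.10205121 -0.10086289]
```

View pics/e8.png

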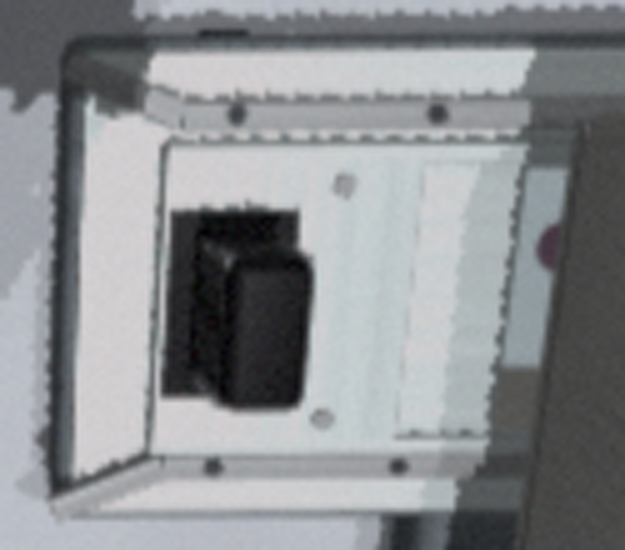

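Request:
{"fn": "arm_command", "kwargs": {"targets": "0 0 -40 0 0 0 0.8; 0 0 -80 0 0 0 0.8; 0 20 -100 0 0 0 0.8; 0 60 -100 0 0 0 0.8; 0 100 -100 0 0 0 0.8; 0 140 -100 0 0 0 0.8; 0 180 -100 0 0 0 0.8; 0 220 -100 0 0 0 0.8; 0 260 -100 0 0 0 0.8; 0 300 -100 0 0 0 0.8"}}

```text
time: 13.65
tool_pos: [0.4389, 0.1568, 0.3528]
tcp_rot: [0.397, -3.113, 0.001]
wrist_force: [0.6, 0.1, 0.0]
width: 0.803
```

Request:
{"fn": "arm_command", "kwargs": {"targets": "0 20 0 0 0 0 0.8; 0 20 0 0 0 0 0.8; 0 20 0 0 0 0 0.8; 0 20 0 0 0 0 0.8"}}

```text
time: 13.98
tool_pos: [0.4355, 0.1738, 0.3536]
tcp_rot: [0.397, -3.114, 0.002]
wrist_force: [0.2, 0.4, -0.6]
width: 0.803
```

```bash
python3 st.py
python3 - <<'E'
from h import *
s=bot.read_state(); im,d=bot.read_camera("wrist"); np.savez("pics/w9.npz",im=im,d=d,tcp_rot=s["tcp_rot"],tool_pos=s["tool_pos"])
o=np.array([.4714,.0394]); yw=np.radians(14.4); ex=np.array([np.cos(yw),np.sin(yw)]); ey=np.array([-ex[1],ex[0]])
X=np.r_[o+.095*ey-.0*ex,.045]; u,v=proj("wrist",X,s)[0].astype(int); print(u,v)
x0=max(0,u-60);y0=max(0,v-50)
cv2.imwrite("pics/w9b.png",cv2.resize(im[y0:y0+100,x0:x0+120],None,fx=6,fy=6,interpolation=cv2.INTER_CUBIC)); print(x0,y0)
cv2.imwrite("pics/w9.png",cv2.resize(im,(768,576)))
C=np.load("pics/wrist8.npz"); s8=dict(C); P=cloud("wrist",s8["d"],s8); q=P[...,:2]-o; xs=q@ex; ys=q@ey
for y in (-.1,-.06,-.045,-.03):
    for x in (-.035,.035):
        k=(abs(xs-x)<.007)&(abs(ys-y)<.006)&(P[...,2]<.06); print(y,x,k.sum(),np.median(P[k][:,2]).round(4))
E
```

```text
t 13.9833 [0.4355 0.1738 0.3536] scn -0.0013 0.1391 F scn 0.3 0.4 -0.6 M [-0.07  0.03 -0.03] 0.8030085679903034 ang 104.52
226 160
166 110
-0.1 -0.035 103 0.0436
-0.1 0.035 82 0.0438
-0.06 -0.035 96 0.0443
-0.06 0.035 58 0.0446
-0.045 -0.035 94 0.0445
-0.045 0.035 77 0.0446
-0.03 -0.035 88 0.0437
-0.03 0.035 75 0.0435
```

View pics/w9b.png

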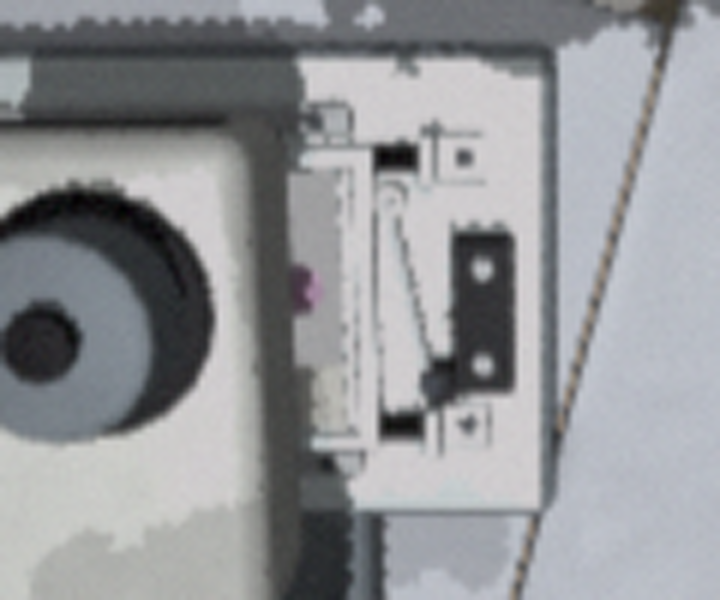

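View pics/w9.png

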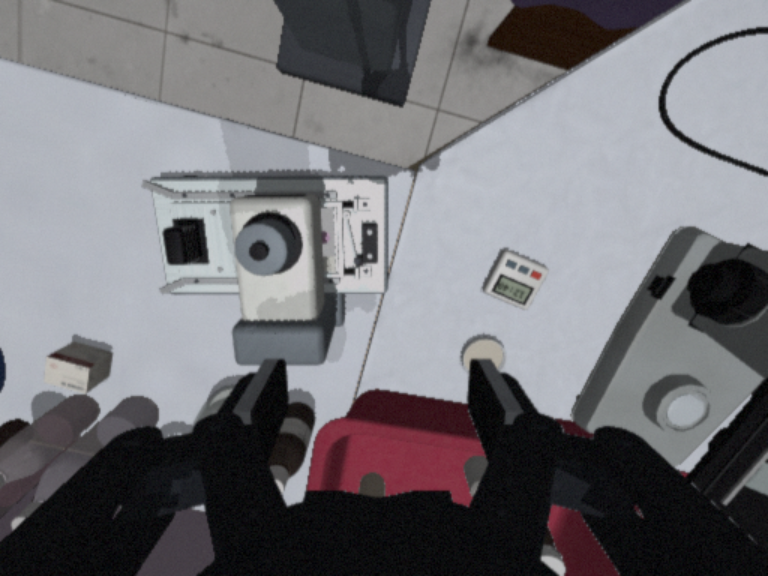

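```bash
python3 - <<'E'
from h import *
s=dict(np.load("pics/w9.npz")); S=lambda a:(np.array(a)+.5)/6-.5+[166,110]
o=np.array([.4714,.0394]); yw=np.radians(14.4); ex=np.array([np.cos(yw),np.sin(yw)]); ey=np.array([-ex[1],ex[0]])
for z,l,p in ((.044,"front edge",[(373,165),(380,400)]),(.046,"roller",[(393,198)]),(.046,"pin",[(437,383)]),(.041,"stops",[(396,157),(403,426)])):
    q=onplane("wrist",S(p),z,s)[:,:2]-o; print(l,np.c_[q@ex,q@ey].round(4).tolist())
E
python3 - <<'E'
import sys; sys.path.insert(0,'.')
from workcell import bot
print(bot.finish_job())
E
```

```text
front edge [[-0.0399, 0.0979], [0.0296, 0.0984]]
roller [[-0.0307, 0.1037]]
pin [[0.0239, 0.1158]]
stops [[-0.042, 0.1044], [0.0383, 0.105]]
the job is handed in; nothing more can be done
None
```

The tray is in the scanner, pushed home against both rubber stops and released. The job was handed in at about 14 s of the 40 s allowed; no verdict was reported.

I gripped the tray by its black grip, lifted it about 65 mm, turned it to line up with the guides, and slid it in along the deck under the head. I pushed until it stopped moving at about 14 N, eased off, opened the fingers and moved the arm clear.

**Last checks:**
- **Position:** The front edge measured at y +98 mm and the rear edge at −102.5 mm in my scanner frame. Home is +96 and −104 mm, so my origin is probably about 2 mm off. In the picture the edge touches both stops.
- **Level and centred:** The tray top was 43.5–44.6 mm above the worktop, so it lies flat on the deck. The grip was about 1 mm off the centre line, and the tray about 0.6° off the guides' direction at most.
- **One disagreement:** A first plane fit suggested a 0.03 rad tilt. Heights checked at eight points agreed within about 1 mm, so I put the fit down to noise.
- **Switch lever:** The roller rests against the tray's front edge. The lever measured about 12.5° from straight across, which is roughly 0.33 rad of travel (over 0.27 needed, about 0.35 expected at home).
- **Head and bystanders:** The wrist force never showed a knock, and the pictures show no contact with the imaging head. The timer, petri dish and cover slips look undisturbed in the pictures. I did not check the slide box separately, but the arm did not go near it.

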